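# Balance a window cap against block weights

## Task

Weigh the round window cap on the bench balance: first slide the cap from its ledge fully onto the pan behind it, then slide just those of the three block weights from their ledge onto the other pan that bring the needle to rest between the two long marks either side of the middle of its scale. Push the cap and the weights along, never lift them; weights that are not needed stay on their ledge, and the tape roll and the black cap beside the balance are left where they are.

Things in the scene. Friction and masses are not known exactly. Their poses are not given: they have to be found in the camera images.
- balance: bench balance, fixed. Origin on the worktop, under the middle of the line where ledges end and pans begin; +x points from ledges to pans (push direction, away from the robot), +y to the cap's side (left), z up. Load on one pan pushes it down and the other up by the same amount; pans stay horizontal, and where on a pan a load stands makes no difference. Cap first: a loaded weight pan lifts the cap's pan above its ledge
- cap_edge (a point): middle of the pan-side edge of the cap's flat ledge, on its top, 81 mm above the worktop; balance frame (0, 80, 81) mm. The ledge is 94 mm wide (y) and reaches 90 mm back to -x. Axes as the balance
- weight_edge (a point): middle of the pan-side edge of the weights' flat ledge, on its top, 96 mm above the worktop; balance frame (0, -80, 96) mm. The ledge is 126 mm wide (y) and reaches 90 mm back to -x. Axes as the balance
- cap_pan_floor (a point): centre of the floor of the cap's steel pan, 94 mm wide (y) and 95 mm deep (x): balance x 3 to 98 mm, 3 mm beyond the ledge; lips 5 mm high on the far edge and the sides, open to the ledge. 80 mm above the worktop when level (flush with the cap's ledge, 1 mm lower); moves 15 mm up or down to its stops
- weight_pan_floor (a point): centre of the floor of the weights' steel pan, 126 mm wide (y) and 95 mm deep (x): balance x 3 to 98 mm, with the same lips. 80 mm above the worktop when level, which is 16 mm below the weights' ledge (a weight pushed over the edge tips down onto it); moves 15 mm up or down, and at the upper stop is 1 mm below the ledge
- needle_tip (a point): tip of the thin black needle that rises in the middle behind the pans, balance x 108 mm, 119 mm above its pivot and 164 mm above the worktop when level, in front of a white scale plate 86 mm wide with its top at 170 mm. The plate has three long marks, a middle one and one either side of it (a lean of 0.0375 rad, 4.5 mm at the tip), and short marks beyond
- beam (a joint): turn of beam and needle, rad: 0 level, as it is while empty; positive with the cap's pan low, the weight pan high, the needle leaning to the cap's side (+y); stops at +-0.1875. A spring holds it: between the stops it settles, in about 1 s, at 0.00134 rad per gram by which the cap's side is heavier (a long mark is 28 g; a stop is 140 g or more). 0.0125 rad is 1 mm of pan height
- cap_center (a point): middle (half-way up) of the round black window cap with a white insert, 61 mm diameter, 13 mm high, lying flat, at the start on the cap's ledge. It weighs between 199 and 300 g, a different amount each time. z axis up
- large_center (a point): middle (half-way up) of the largest block weight: plain aluminium bar 72 x 28 x 30 mm (its x, y, z), 160 g, at the start on the weights' ledge with its long side along the push direction. The three weights stand side by side there, 42 mm apart, in any order
- medium_center (a point): middle (half-way up) of the middle block weight: plain aluminium bar 66 x 28 x 16 mm (x, y, z), 80 g, on the weights' ledge like the large one
- small_center (a point): middle (half-way up) of the smallest block weight: plain aluminium bar 60 x 28 x 9 mm (x, y, z), 40 g, on the weights' ledge like the large one
- tape_roll: roll of pale tape, 59 mm diameter, 18 mm high, lying on the worktop beside the balance; origin under its middle. Leave it alone
- black_cap: plain black cap, 48 mm diameter, 15 mm high, on the worktop beside the balance; origin under its middle. Leave it alone

How it is judged (in metres and radians):
On the way, in this order (a step that is already met when the one before it is completed fails the run):
1. the window cap lies fully on its pan (x of cap_center in the frame of balance between 0.031 and 0.075 m and y of cap_center in the frame of balance between 0.055 and 0.105 m and height (world z) of cap_center above 0.06 m and angle between cap_center's own z axis and vertical below 0.08 rad), for 0.3 s.
2. with the cap on its pan, weights have brought the needle to rest between the long marks (all of step 1 and value of joint beam between -0.0375 and 0.0375 rad and velocity of joint beam between -0.03 and 0.03 rad/s and angle between each of large_center, medium_center, small_center's own z axis and vertical below 0.06 rad and height (world z) of each of large_center, medium_center, small_center above 0.07 m and x of large_center in the frame of balance between -0.075 and 0.075 m and y of large_center in the frame of balance between -0.143 and -0.017 m and x of medium_center in the frame of balance between -0.075 and 0.075 m and y of medium_center in the frame of balance between -0.143 and -0.017 m and x of small_center in the frame of balance between -0.075 and 0.075 m and y of small_center in the frame of balance between -0.143 and -0.017 m), for 0.3 s.
At the end, for the whole second after the job is handed in: The window cap lies flat, its centre 31 mm or more behind the ledge's edge, on its pan; the needle rests between the two long marks (beam within 0.0375 rad of level); each weight stands flat (within 0.06 rad) on the weight pan or on its ledge; all at rest (all of step 2); the robot touches nothing.
It fails at once if a weight is pushed over the edge of its ledge before the cap is on its pan (x of cap_center in the frame of balance below 0.025 m and x of any of large_center, medium_center, small_center in the frame of balance above 0.01 m).
It fails at once if the cap or a weight is lifted (15 mm or more above where it stands on its ledge; the cap 22 mm) (height (world z) of cap_center above 0.1095 m or height (world z) of large_center above 0.126 m or height (world z) of medium_center above 0.119 m or height (world z) of small_center above 0.1155 m).
It fails at once if the cap or a weight falls off the balance (height (world z) of any of cap_center, large_center, medium_center, small_center below 0.05 m).
It fails at once if the tape roll or the black cap is moved more than 15 mm (distance of any of tape_roll, black_cap from where it was at the start of the episode above 0.015 m).
It also fails if it takes over 64 s, if anything falls off the work surface, if the arm or the gripper's body presses on something with over 40 N, if the wrist force passes 120 N, or if a joint passes its speed limit or range.

## Robot

A 6-joint arm with a two-finger parallel gripper is mounted at the origin on a cart in front of the work surface, level with it; the furniture and walls round the work are solid. World frame = base frame: x ahead of the robot, y to its left, z up, the work surface at z = 0. Lengths are in m, angles in degrees, forces in N, time in s.
With the tool pointing down it reaches from about 0.3 to 0.75 m from the base axis. Payload 8.5 kg.
Tool frame: the origin (TCP) lies at the very end of the fingers, on their centre line; the grasp point (between the pads) lies 19 mm behind it (env.grip_point_offset is the distance from the TCP to the grasp point, in m); z points along the fingers, y is the direction in which the jaws open and shut (so a half turn about z gives the same grasp; the last joint's range is limited). The gripper opens to 85 mm and grips with 20 to 120 N. Pads are 22 mm wide; open, the fingers measure 114 mm over their backs; the gripper's body (76 mm by 85 mm) begins 54 mm behind the grasp point. The pads swing forward as they close: fully open they stand 13 mm farther back than shut.
Start: joints at [-86.648, 21.807, 74.336, -0, 83.858, -12.336], TCP at [0.149, -0.529, 0.231] pointing down, gripper open.
Joint ranges: [-178.18, 178.18], [-50.72, 133.34], [12.68, 142.11], [-81.47, 261.47], [9.98, 163.14], [-165.26, 165.26]. Speed limits (degrees/s): [136.94, 136.94, 180, 180, 180, 180].

## Interface

Orientations are given as a 3x3 rotation matrix whose columns are the frame's x, y, z axes.
In Python, from rig import env gives the robot as it stands.
- The arm moves only by the tool move_arm, never from a script. Its argument "moves" is a list of rows, each a list of 4 numbers: the shift along the tool's x, y, z in mm, then the turn about the tool's z in rad. In form: [[tx, ty, tz, spin], ...]. A call has 1 to 20 rows; each row is the pose to reach, as a shift and turn from the pose commanded when the call began, along the tool's axes at that moment; what a row does not reach only later rows make up. A row lasts 1/10 s, in which the tool goes at most 50 mm and 8.59 degrees, less where a joint would pass 70% of its speed; a pose out of reach is approached as far as the arm can. A call with a gripper value outside its range is refused whole. "grip" is the closure, from 0 (fully open) to 1 (shut), set as the call begins (left out, the last holds). The fingers move at their own pace and stop on an object; "grip_force" is the grip in N (left out, the last holds). Time passes only in rows, so rows that repeat a pose let the fingers close. It gives the time, the measured TCP pose, the force and the opening at its end, in the units of the state.
- env.observe(): the state, without advancing time (a new reading comes with each control period).
- env.get_image(name): name is "scene" or "top"; returns the picture (420x560x3 uint8, red, green, blue); there is no depth.
- env.get_calibration(name): a dict with "fovy" (degrees; the focal length in pixels is half the picture's height over the tangent of half this angle, whatever the lens; pixels are square), "cx", "cy" (the principal point, pixels), "extrinsics" (4x4, takes a point from world to camera coordinates). Camera axes: x right, y up, looking along -z (the intrinsics and any distortion apply to the point x, -y, -z); pixel columns grow to the right and rows downward; lengths in m; the calibration is good to about 2 mm. A picture is of the moment at which its call begins. get_calibration takes no time and is no camera call.
- env.close_job(): hands the job in, once; it reports no verdict.
Trained networks look in the newest picture that a camera, given by its name, has taken for a name from the list of things; names that differ only in an ending like _2 or _b are one class to them, and where a whole thing is asked for, a point or a joint stands for the part that bears it (a point fixed in the world has none). Each returns a list of dicts, best first, with "conf" (0 to 1); they miss things now and then, are a little off and sometimes report something else, mostly with a low value. They report only what shows in the picture. A call takes as long as a camera call.
- env.silhouettes(camera, name): "region" (420x560 bool, what is visible of it) and "point" ([row, column] in pixels, amid what is visible of it).
- env.tip_of(camera, name): "point" ([row, column] in pixels: a listed point, or the origin of a listed thing).
The state is a dict: "time_s": time; "q": joint angles; "qvel": joint speeds; "joint_efforts": joint torques, N m; "position": TCP position; "tool_rot": TCP orientation; "ft_force": force on the tool from outside, world axes, zero at the start; "wrist_torque": the same for the moment, N m; "grip_width": finger opening in m.
Only numpy, scipy, OpenCV 4.12 (cv2) and the standard library are available. Lean on these libraries where they do the work, as an engineer would, in place of code of your own. Each camera call takes 0.05 s, during which the arm holds its last target.

## Working session

There is one attempt and no reset: what is moved stays moved. The work goes in short steps, Python scripts to look and compute and a tool call to move; the robot and the scene stay as the last step left them, time stands still between calls to the robot, and variables do not carry over. Pictures are saved under pics/ and viewed, and the job is handed in when it is done.

Besides the shell and the picture viewer there is one more tool, called after "Emit:" as name([rows], argument=value, ...), one row to a line, values as JSON. move_arm: Moves the arm, as the interface text tells. Its arguments: {"type":"object","properties":{"moves":{"type":"array"},"grip":{"type":"number"},"grip_force":{"type":"number"}},"required":["moves"]}

```bash
mkdir -p pics; ls; python3 - <<'E'
from rig import env
import cv2,numpy as np
np.set_printoptions(precision=4,suppress=True)
for n in("scene","top"):
    cv2.imwrite(f"pics/{n}0.png",env.get_image(n)[:,:,::-1]); print(n,env.get_calibration(n))
s=env.observe();print(s)
E
```

```text
pics
scene {'fovy': 47.63039933029449, 'cx': 276.11911681401443, 'cy': 207.06830045365956, 'extrinsics': array([[-0.5761, -0.8172,  0.0172,  0.4833],
       [ 0.4466, -0.297 ,  0.844 , -0.2711],
       [-0.6846,  0.4939,  0.5361, -0.7852],
       [ 0.    ,  0.    ,  0.    ,  1.    ]])}
top {'fovy': 47.976661718886554, 'cx': 276.42163027601697, 'cy': 207.02795997469127, 'extrinsics': array([[ 0.0089, -0.9999,  0.0136,  0.1927],
       [ 0.9918,  0.0106,  0.1274, -0.5271],
       [-0.1275,  0.0124,  0.9918, -1.05  ],
       [ 0.    ,  0.    ,  0.    ,  1.    ]])}
{'time_s': 0.1, 'q': array([-86.6495,  21.8365,  74.3798,   0.0008,  83.8582, -12.3377]), 'qvel': array([-0.14  , -0.1731, -0.1469,  0.0009,  0.0108,  0.008 ]), 'joint_efforts': array([  0.0038, -44.9214, -23.1658,  -0.0001,   0.0036,  -0.    ]), 'position': array([ 0.1487, -0.5292,  0.2308]), 'tool_rot': array([[ 0.9627,  0.2704, -0.0001],
       [ 0.2704, -0.9627,  0.0013],
       [ 0.0003, -0.0013, -1.    ]]), 'ft_force': array([ 0.8602, -0.361 ,  0.2739]), 'wrist_torque': array([ 0.0268, -0.0509,  0.0288]), 'grip_width': 0.08508700535534339}
```

View pics/scene0.png

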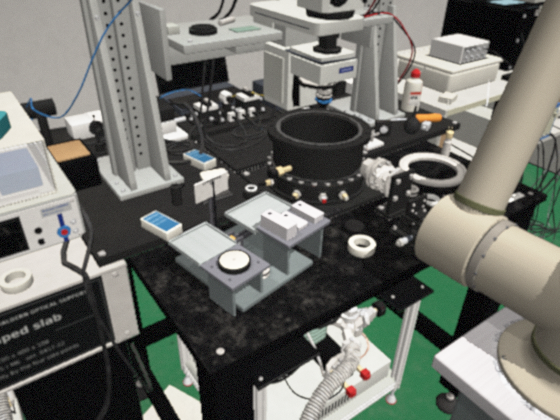

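View pics/top0.png

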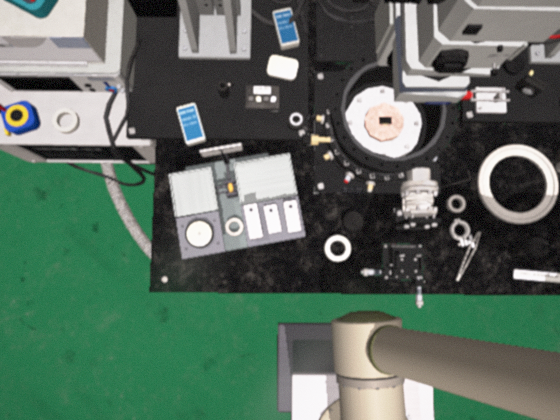

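The top picture shows the balance left of centre, turned slightly: the cap is at px (199,233) and the weights at about (254,221), (271,219) and (291,216). The tape roll is at (337,248) and the black cap at (353,220).

```bash
cat > h.py <<'E'
import numpy as np,cv2
from rig import env
np.set_printoptions(precision=4,suppress=True)
def cal(n):
    c=env.get_calibration(n); f=210/np.tan(np.radians(c['fovy']/2)); return f,c['cx'],c['cy'],np.array(c['extrinsics'])
def proj(n,P):
    f,cx,cy,E=cal(n); p=E[:3,:3]@np.asarray(P,float)+E[:3,3]
    return np.array([cx+f*p[0]/-p[2], cy+f*(-p[1])/-p[2]])
def unp(n,u,v,z):
    f,cx,cy,E=cal(n); d=E[:3,:3].T@np.array([(u-cx)/f,-(v-cy)/f,-1]); o=-E[:3,:3].T@E[:3,3]
    return o+d*(z-o[2])/d[2]
def big(n,fn,box,k=4):
    im=env.get_image(n)[:,:,::-1]; x0,y0,x1,y1=box
    cv2.imwrite(fn,cv2.resize(im[y0:y1,x0:x1],None,fx=k,fy=k,interpolation=cv2.INTER_CUBIC))
E
python3 - <<'E'
from h import *
big("top","pics/t1.png",(155,135,315,265),5)
big("scene","pics/s1.png",(160,160,340,310),4)
Z=dict(cap_edge=.081,weight_edge=.096,cap_pan_floor=.08,weight_pan_floor=.08,needle_tip=.164,cap_center=.0875,large_center=.111,medium_center=.104,small_center=.1005,balance=0,tape_roll=0,black_cap=0)
for n in("top","scene"):
  for k,z in Z.items():
    for d in env.tip_of(n,k)[:2]:
        r,c=d['point']; print(n,k,round(d['conf'],2),np.round([c,r],1),unp(n,c,r,z))
print(env.observe()['time_s'])
E
```

```text
top cap_edge 0.89 [194.7 214.4] [0.5008 0.3765 0.081 ]
top weight_edge 0.61 [267.5 198.2] [0.536  0.2182 0.096 ]
top weight_edge 0.48 [266.2 175.6] [0.5857 0.2215 0.096 ]
top cap_pan_floor 0.77 [194.1 188. ] [0.5593 0.3798 0.08  ]
top weight_pan_floor 0.67 [264.7 178.8] [0.5816 0.2249 0.08  ]
top needle_tip 0.48 [224.  154.4] [0.6153 0.3074 0.164 ]
top needle_tip 0.18 [191.2 190.6] [0.5398 0.3717 0.164 ]
top cap_center 0.77 [199.4 235.9] [0.4536 0.3639 0.0875]
top cap_center 0.25 [352.6 221.4] [0.4884 0.0328 0.0875]
top large_center 0.8 [255.3 221.6] [0.4835 0.2433 0.111 ]
top large_center 0.74 [225.5 150.3] [0.6372 0.3097 0.111 ]
top medium_center 0.55 [293.1 218.7] [0.4912 0.163  0.104 ]
top medium_center 0.47 [221.9 151.7] [0.6358 0.3182 0.104 ]
top small_center 0.71 [271.1 219.4] [0.4896 0.2099 0.1005]
top balance 0.84 [236.  214.9] [0.5096 0.2925 0.    ]
top tape_roll 0.57 [335.9 248.9] [0.4321 0.0574 0.    ]
top black_cap 0.66 [351.5 221.4] [0.4971 0.0201 0.    ]
top black_cap 0.48 [192.  188.9] [0.5705 0.3978 0.    ]
scene cap_edge 0.77 [216.  254.3] [0.5043 0.3769 0.081 ]
sce
[... 203 characters left out ...]
ip 0.53 [202.6 244.9] [0.4435 0.4312 0.164 ]
scene needle_tip 0.48 [215.  182.3] [0.6169 0.3118 0.164 ]
scene cap_center 0.94 [235.2 258.8] [0.4653 0.3579 0.0875]
scene cap_center 0.24 [260.4 212. ] [0.5718 0.2312 0.0875]
scene large_center 0.7 [277.2 225.3] [0.4835 0.2503 0.111 ]
scene medium_center 0.98 [305.4 213.1] [0.4955 0.1701 0.104 ]
scene medium_center 0.28 [352.2 226.6] [0.4051 0.1229 0.104 ]
scene small_center 0.76 [292.  222.1] [0.4885 0.2099 0.1005]
scene balance 0.65 [250.1 268. ] [0.517  0.2935 0.    ]
scene tape_roll 0.89 [361.5 243.9] [0.4479 0.0403 0.    ]
scene tape_roll 0.57 [199.5 244.3] [0.6491 0.3428 0.    ]
scene black_cap 0.82 [349.7 226.2] [0.5148 0.0146 0.    ]
1.4
```

View pics/t1.png

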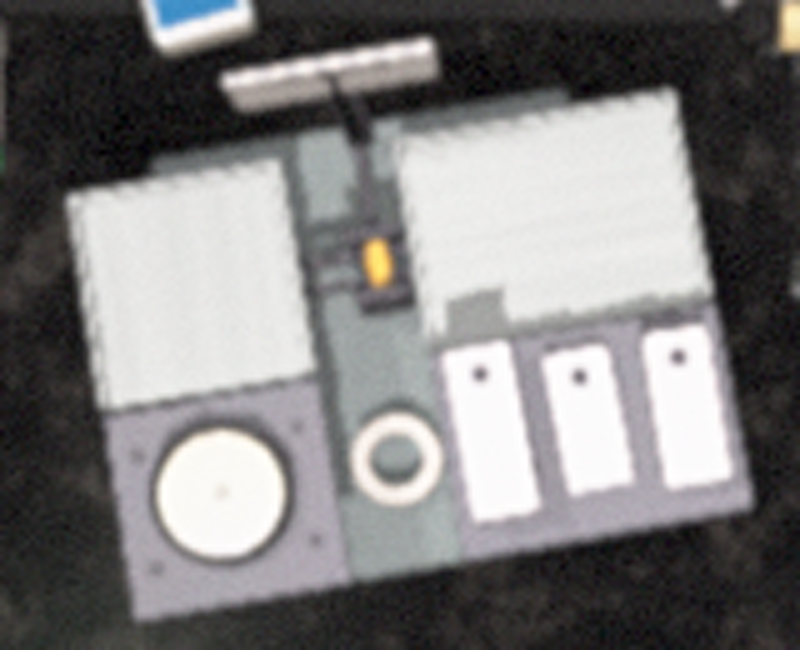

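View pics/s1.png

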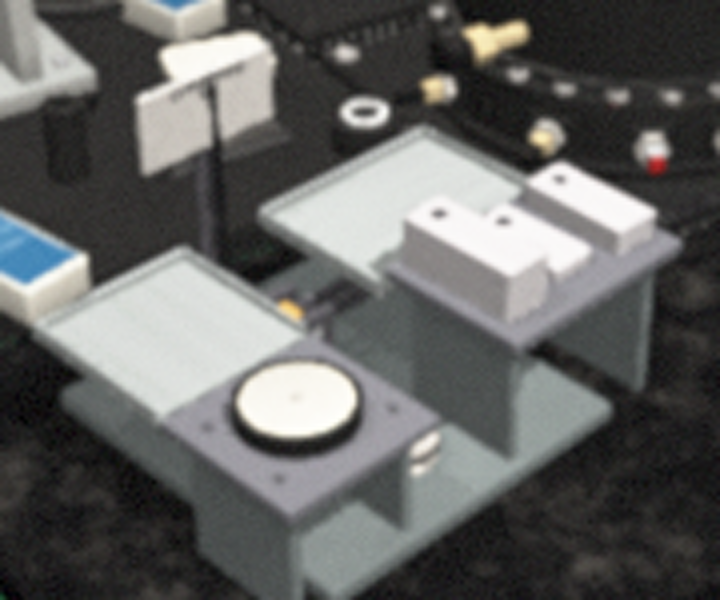

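```bash
cat > fit.py <<'E'
from h import *
from scipy.optimize import least_squares
T=[((135,618),(-90,127,81)),((752,508),(-90,-143,96)),((462,555),(-90,-17,96)),((355,578),(-90,33,81)),((103,410),(0,127,81)),((315,378),(0,33,81)),((715,300),(0,-143,96)),((67,195),(98,127,85)),((680,90),(98,-143,85)),((282,158),(98,33,85)),((395,138),(98,-17,85))]
S=[((293,518),(-90,127,81)),((440,422),(-90,33,81)),((165,415),(0,127,81)),((518,345),(-90,-17,96)),((682,242),(-90,-143,96)),((390,262),(0,-17,96))]
def px(p,k,x0,y0): return np.array([(p[0]+.5)/k-.5+x0,(p[1]+.5)/k-.5+y0])
O=[("top",px(p,5,155,135),np.array(b)/1e3) for p,b in T]+[("scene",px(p,4,160,160),np.array(b)/1e3) for p,b in S]
def W(x,b):
    c,s=np.cos(x[2]),np.sin(x[2]); return np.array([x[0]+c*b[0]-s*b[1],x[1]+s*b[0]+c*b[1],b[2]])
def run(obs): return least_squares(lambda x:np.concatenate([proj(n,W(x,b))-p for n,p,b in obs]),[.51,.29,.15])
if __name__=="__main__":
    for o in (O,O[:11],O[11:]):
        r=run(o); print(r.x,np.degrees(r.x[2])); 
    r=run(O);print(r.fun.reshape(-1,2))
E
python3 fit.py
```

```text
[0.5175 0.2925 0.186 ] 10.654916935490032
[0.5177 0.2932 0.1834] 10.5074233002482
[0.5177 0.2912 0.1851] 10.60538359004339
[[ 0.4818  0.0402]
 [ 0.7184 -0.3848]
 [ 0.7102  0.5617]
 [-0.3906  0.3466]
 [ 0.6189  0.7165]
 [ 0.9035 -0.3611]
 [ 0.4839  0.3251]
 [ 0.7649 -0.2129]
 [-0.8521  0.0097]
 [ 0.1398 -0.0903]
 [-0.0318  0.0579]
 [-1.0133 -0.6428]
 [ 0.5775 -1.0235]
 [-1.5095  1.4134]
 [-0.2562  0.2377]
 [ 0.412  -0.0268]
 [-1.1519  1.6074]]
```

```bash
cat >> h.py <<'E'
B=np.array([.5176,.2925,.1845])
def tob(P):
    c,s=np.cos(B[2]),np.sin(B[2]); d=np.asarray(P)[:2]-B[:2]; return np.array([c*d[0]+s*d[1],-s*d[0]+c*d[1]])*1e3
def fromb(x,y,z):
    c,s=np.cos(B[2]),np.sin(B[2]); x/=1e3;y/=1e3; return np.array([B[0]+c*x-s*y,B[1]+s*x+c*y,z/1e3])
def shift(target_b):
    """tool-axis shift (mm) and spin to a balance-frame TCP target (mm), tool x along balance x"""
    s=env.observe(); R=s['tool_rot']; d=R.T@(fromb(*target_b)-s['position'])*1e3
    yaw=np.arctan2(R[1,0],R[0,0]); return np.round(d,1),round(yaw-B[2],4)
def state():
    s=env.observe(); print(round(s['time_s'],2),'bal',tob(s['position']),'z',s['position'][2]*1e3,'yaw err',np.arctan2(s['tool_rot'][1,0],s['tool_rot'][0,0])-B[2],'F',s['ft_force'],'w',s['grip_width'])
E
python3 - <<'E'
from h import *
from fit import px
for n,p,z in (("cap",(222,494),.094),("large",(491,430),.126),("small",(588,419),.105),("medium",(686,406),.112)):
    u=px(p,5,155,135); P=unp("top",*u,z); print(n,P,tob(P))
for n,p,z in (("cap",(297,398),.094),):
    u=px(p,4,160,160); P=unp("scene",*u,z); print(n,P,tob(P))
state()
print(fromb(-100,80,150), shift((-100,78,150)))
E
```

```text
cap [0.4586 0.364  0.094 ] [-44.9315  81.0958]
large [0.4841 0.248  0.126 ] [-41.0833 -37.5545]
small [0.4913 0.2076 0.105 ] [-41.4168 -78.6562]
medium [0.4966 0.1661 0.112 ] [ -43.8721 -120.3679]
cap [0.4587 0.3644 0.094 ] [-44.6708  81.4665]
1.4 bal [-513.4519 -740.3754] z 231.33207034743802 yaw err 0.08927589125051028 F [ 0.7205 -0.8176  0.056 ] w 0.08540987185929523
[0.4046 0.3528 0.15  ] (array([ 484.8, -778.3,   81.3]), np.float64(0.0893))
```

Emit:
move_arm([
  [40,-40,-10,0.02],
  [80,-80,-20,0.04],
  [115,-115,-20,0.06],
  [150,-150,-20,0.08],
  [180,-180,-20,0.09],
  [215,-215,-20,0.09],
  [245,-245,-20,0.09],
  [275,-275,-20,0.09],
  [305,-305,-20,0.09],
  [333,-331,-20,0.09],
  [348,-375,-20,0.09],
  [363,-420,-20,0.09],
  [378,-465,-20,0.09],
  [393,-510,-20,0.09],
  [410,-555,-20,0.09],
  [425,-600,-20,0.09],
  [440,-645,-20,0.09],
  [455,-690,-20,0.09],
  [470,-735,-20,0.09],
  [485,-778,-20,0.09],
], grip=0.65)

```text
time_s: 3.4
position: [0.4048, 0.3529, 0.2514]
tool_rot: [[0.983, 0.183, 0.0], [0.183, -0.983, 0.0], [0.0, -0.0, -1.0]]
ft_force: [1.0, -1.2, 0.0]
grip_width: 0.0296
```

```bash
python3 - <<'E'
from h import *
state(); print(shift((-103,80.5,84.5)))
E
```

```text
3.4 bal [-99.7587  80.0603] z 251.4128305750769 yaw err -0.00014507664946522558 F [ 1.004  -1.1527  0.0203] w 0.029629268992331897
(array([ -3.3,  -0.4, 166.9]), np.float64(-0.0001))
```

Emit:
move_arm([
  [-3,-0.5,40,0],
  [-3,-0.5,80,0],
  [-3,-0.5,115,0],
  [-3,-0.5,140,0],
  [-3,-0.5,155,0],
  [-3,-0.5,163,0],
  [-3,-0.5,166.5,0],
  [-3,-0.5,166.5,0],
])

```text
time_s: 4.2
position: [0.4024, 0.3507, 0.0851]
tool_rot: [[0.983, 0.183, 0.0], [0.183, -0.983, 0.0], [0.0, -0.0, -1.0]]
ft_force: [-0.3, -0.2, 1.2]
grip_width: 0.0302
```

```bash
python3 - <<'E'
from h import *
state(); big("scene","pics/s2.png",(160,140,340,310),4);big("top","pics/t2.png",(155,135,315,265),5)
E
```

```text
4.2 bal [-102.5402   78.3619] z 85.09236021428583 yaw err -0.0006845298051871007 F [-0.2536 -0.1944  1.2126] w 0.0301582663036809
```

View pics/s2.png

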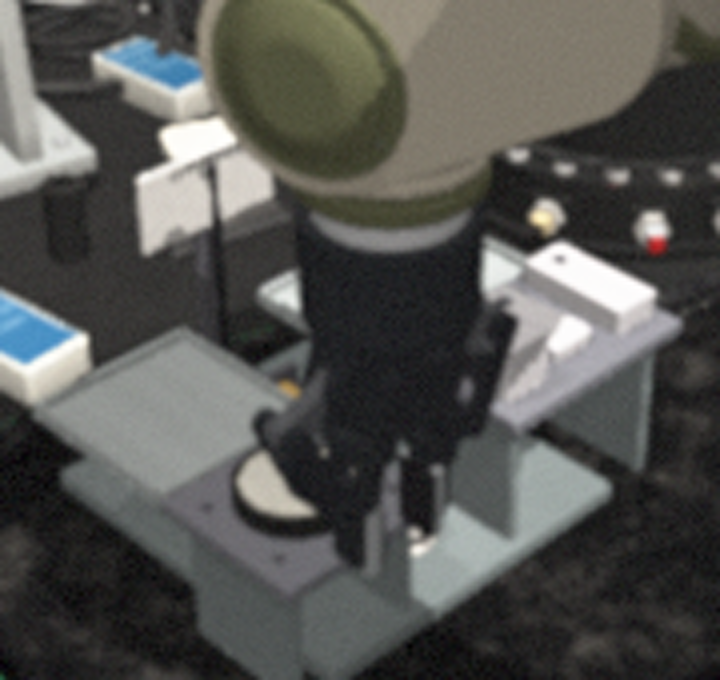

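View pics/t2.png

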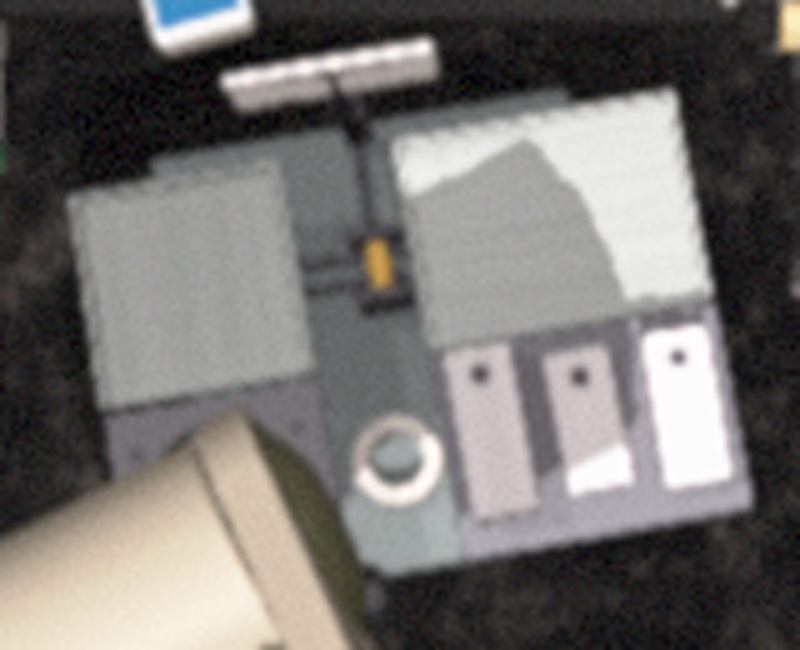

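Emit:
move_arm([
  [5,-2.5,0.5,0],
  [12,-2.5,0.5,0],
  [17,-2.5,0.5,0],
  [22,-2.5,0.5,0],
  [27,-2.5,0.5,0],
  [32,-2.5,0.5,0],
  [37,-2.5,0.5,0],
  [42,-2.5,0.5,0],
  [47,-2.5,0.5,0],
  [52,-2.5,0.5,0],
  [57,-2.5,0.5,0],
  [60,-2.5,0.5,0],
])

```text
time_s: 5.5
position: [0.4613, 0.3641, 0.0843]
tool_rot: [[0.983, 0.183, 0.0], [0.183, -0.983, 0.0], [0.0, -0.0, -1.0]]
ft_force: [-1.0, -0.2, 0.8]
grip_width: 0.0299
```

```bash
python3 - <<'E'
from h import *
state(); big("scene","pics/s3.png",(160,140,340,310),4)
E
```

```text
5.5 bal [-42.2269  80.7051] z 84.29977722378312 yaw err -0.0008867604653358396 F [-1.0355 -0.2028  0.7954] w 0.02988757935655342
```

View pics/s3.png

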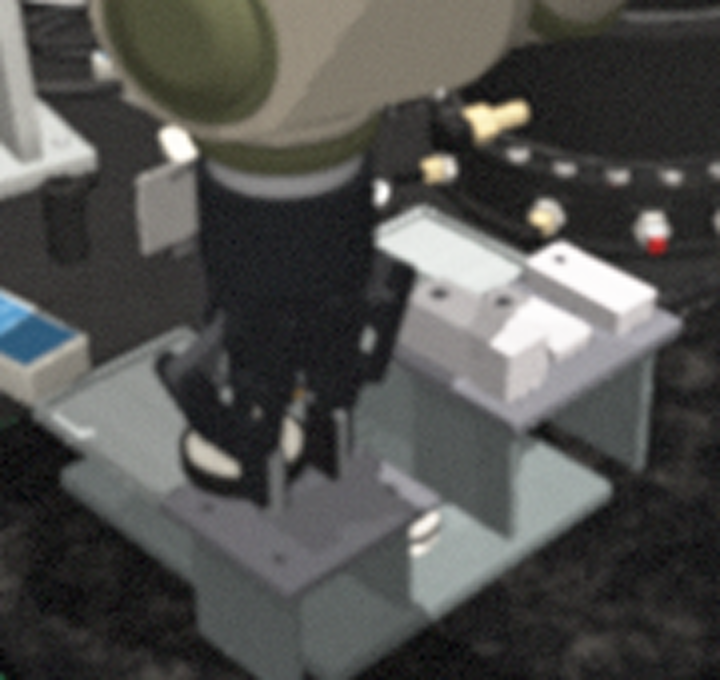

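The cap sits centred against both fingers at about px (240,455) in the crop, with its front reaching onto the pan.

Emit:
move_arm([
  [4,0,0,0],
  [8,0,0,0],
  [12,0,0,0],
  [16,0,0,0],
  [20,0,0,0],
  [24,0,0,0],
  [28,0,0,0],
  [32,0,0,0],
  [36,0,0,0],
  [40,0,0,0],
  [44,0,0,0],
  [47,0,0,0],
  [50,0,0,0],
  [50,0,0,0],
])

```text
time_s: 6.95
position: [0.5103, 0.3732, 0.0843]
tool_rot: [[0.983, 0.183, 0.0], [0.183, -0.983, 0.0], [0.0, -0.0, -1.0]]
ft_force: [0.5, 0.5, 0.1]
grip_width: 0.0296
```

```bash
python3 - <<'E'
from h import *
state(); big("scene","pics/s4.png",(160,140,340,310),4)
E
```

```text
6.95 bal [ 7.6494 80.6728] z 84.3269808740783 yaw err -0.0008340404719362482 F [0.455  0.5164 0.109 ] w 0.029607852867859094
```

View pics/s4.png

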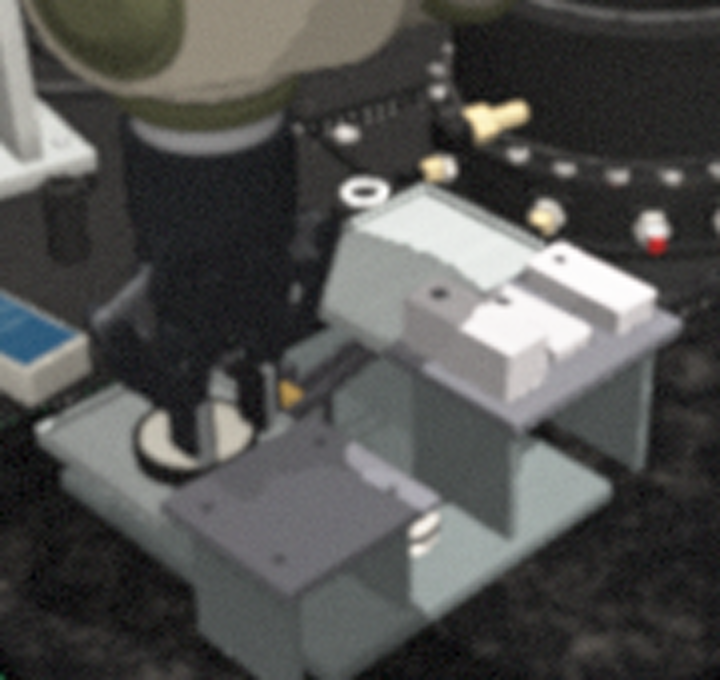

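Emit:
move_arm([
  [0,0,-20,0],
  [0,0,-60,0],
  [-30,0,-90,0],
  [-65,30,-90,0],
  [-108,75,-90,0],
  [-110,118,-90,0],
  [-110,118,-90,0],
], grip=1)

```text
time_s: 7.7
position: [0.4224, 0.2335, 0.1748]
tool_rot: [[0.984, 0.18, -0.0], [0.18, -0.984, -0.001], [-0.0, 0.001, -1.0]]
ft_force: [-0.3, 0.9, -0.7]
grip_width: 0.0
```

```bash
python3 - <<'E'
from h import *
state(); big("scene","pics/s5.png",(160,140,340,310),4);big("top","pics/t5.png",(155,135,315,265),5)
print(shift((-102,-37.5,100)))
E
```

```text
7.7 bal [-104.3781  -40.4916] z 174.83547859776738 yaw err -0.003908730766587626 F [-0.3173  0.9289 -0.7132] w 3.673966267178531e-05
(array([ 0.7, -0.4, 74.8]), np.float64(-0.0028))
```

View pics/s5.png

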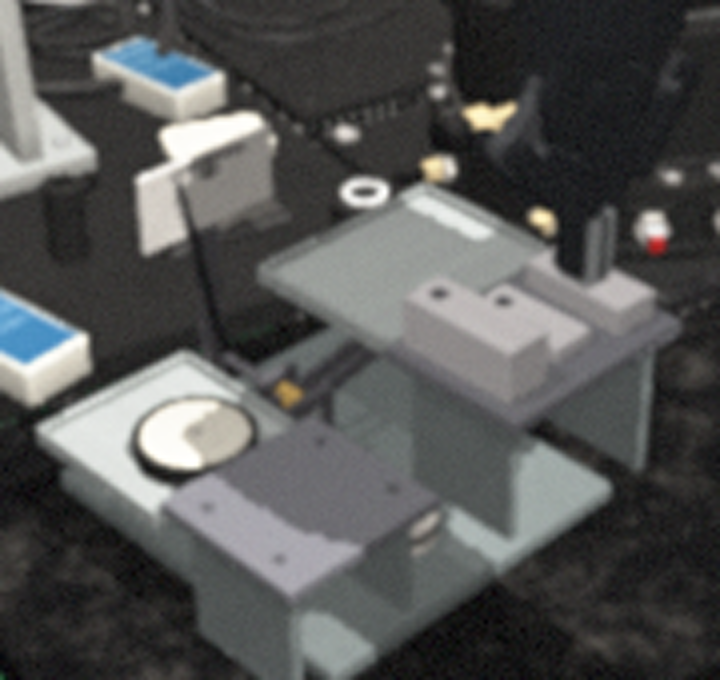

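View pics/t5.png

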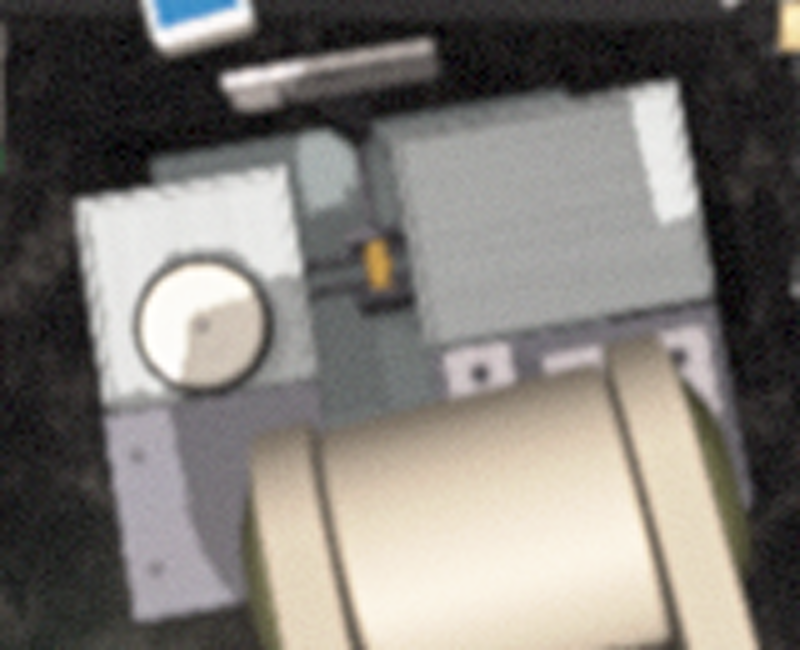

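```bash
python3 - <<'E'
from h import *
from fit import px
print(tob(unp("top",*px((203,322),5,155,135),.078)), tob(unp("scene",*px((195,436),4,160,140),.078)))
state();print(shift((-102,-37.5,100)))
E
```

```text
[32.7902 79.8069] [29.4081 82.2304]
7.8 bal [-102.7897  -37.9192] z 174.79341486429405 yaw err -0.0027533899379690863 F [ 1.0853  0.0617 -0.1227] w -2.579598087586843e-05
(array([ 0.7, -0.4, 74.8]), np.float64(-0.0028))
```

Emit:
move_arm([
  [1,0,0,0],
  [1,0,30,0],
  [1,0,55,0],
  [1,0,68,0],
  [1,0,73,0],
  [1,0,74.5,0],
  [1,0,74.5,0],
])

```text
time_s: 8.5
position: [0.4246, 0.2378, 0.1002]
tool_rot: [[0.983, 0.183, 0.001], [0.183, -0.983, 0.0], [0.001, -0.0, -1.0]]
ft_force: [0.9, 0.0, -0.5]
grip_width: -0.0003
```

```bash
python3 - <<'E'
from h import *
state(); big("scene","pics/s6.png",(200,140,380,290),4);
print(shift((-102,-37.5,99.5)))
E
```

```text
8.5 bal [-101.4287  -36.7551] z 100.15387280940621 yaw err 7.692899666900122e-06 F [ 0.9394  0.0092 -0.4648] w -0.0002522461453178564
(array([-0.6,  0.7,  0.9]), np.float64(-0.0002))
```

View pics/s6.png

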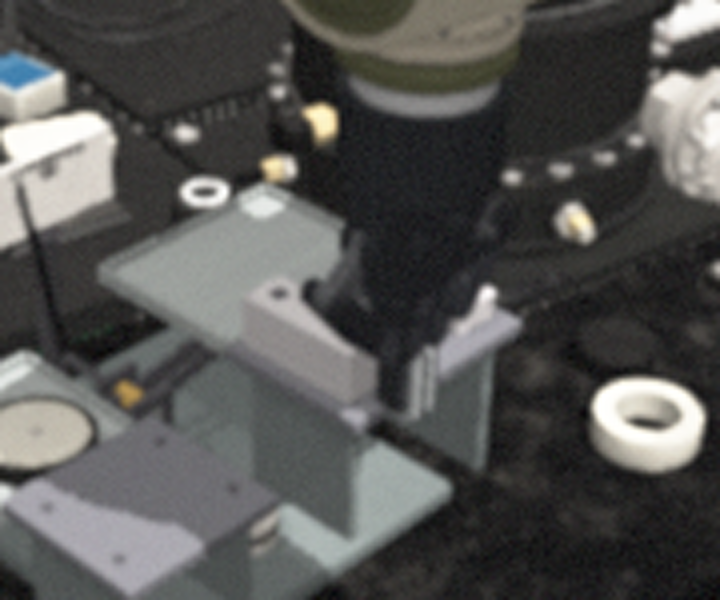

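The cap landed on its pan, but its centre is at x = 29.4 to 32.8 mm and the limit is 31 mm. I'll measure that more exactly before touching any weight.

```bash
python3 - <<'E'
from h import *
cv2.imwrite("pics/t6.png",cv2.resize(env.get_image("top")[165:245,160:230,::-1],None,fx=8,fy=8,interpolation=cv2.INTER_CUBIC))
for n in("top","scene"):
    if n=="scene": env.get_image(n)
    for d in env.silhouettes(n,"cap_center")[:1]:
        m=d['region'].astype(np.uint8); c=max(cv2.findContours(m,0,1)[0],key=cv2.contourArea)
        best=None
        # fit: project cap (top+bottom circle hull) and match centroid of region
        M=cv2.moments(m); cen=np.array([M['m10']/M['m00'],M['m01']/M['m00']])
        from scipy.optimize import least_squares
        def cenp(x):
            th=np.linspace(0,6.283,60)
            pts=np.array([proj(n,fromb(x[0]+30.5*np.cos(t),x[1]+30.5*np.sin(t),z)) for t in th for z in(65,78)],np.float32)
            h=cv2.convexHull(pts); m=cv2.moments(h); return np.array([m['m10']/m['m00'],m['m01']/m['m00']])-cen, m['m00']
        r=least_squares(lambda x:cenp(x)[0],[33,80],diff_step=1e-2); print(n,d['conf'],r.x,M['m00'],cenp(r.x)[1])
E
```

```text
top 0.74 [30.564  80.1265] 587.0 628.0705915060826
scene 0.93 [35.1301 79.5345] 518.0 638.6560399607988
```

View pics/t6.png

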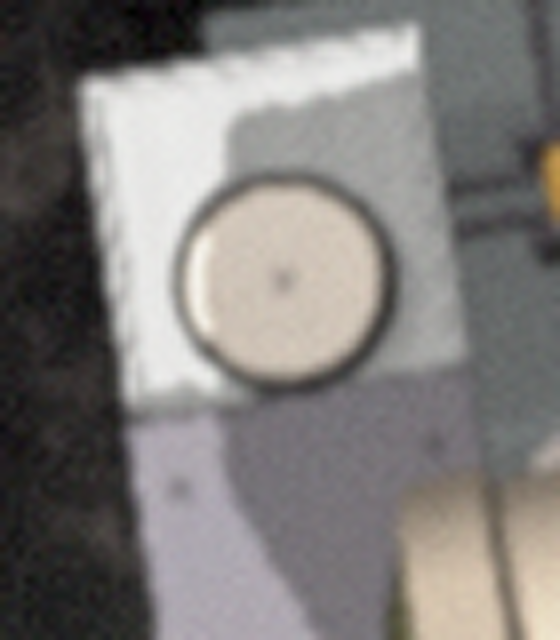

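The centre reads between 30.5 and 35 mm, so it may be short of the limit. I'll straddle the cap with the open fingers, hold its sides lightly and slide it about 12 mm further on, without lifting.

Emit:
move_arm([
  [0,0,-40,0],
  [0,-20,-75,0],
  [20,-60,-75,0],
  [60,-95,-75,0],
  [100,-117,-75,0],
  [132,-117,-75,0],
  [132,-117,-75,0],
  [132,-117,-55,0],
  [132,-117,-30,0],
  [132,-117,-15,0],
  [132,-117,-15,0],
], grip=0.15, grip_force=20)

```text
time_s: 9.85
position: [0.5314, 0.3757, 0.1129]
tool_rot: [[0.983, 0.183, -0.004], [0.183, -0.983, -0.002], [-0.004, 0.001, -1.0]]
ft_force: [-0.1, -0.2, -0.4]
grip_width: 0.0723
```

```bash
python3 - <<'E'
from h import *
state(); big("scene","pics/s7.png",(150,140,330,290),4);
print(shift((30,80,75)))
E
```

```text
9.85 bal [28.8405 79.2369] z 112.9237118038124 yaw err -0.0009433064850215 F [-0.0765 -0.1949 -0.4334] w 0.07227933269253489
(array([ 0.4, -0.5, 39.6]), np.float64(-0.0009))
```

View pics/s7.png

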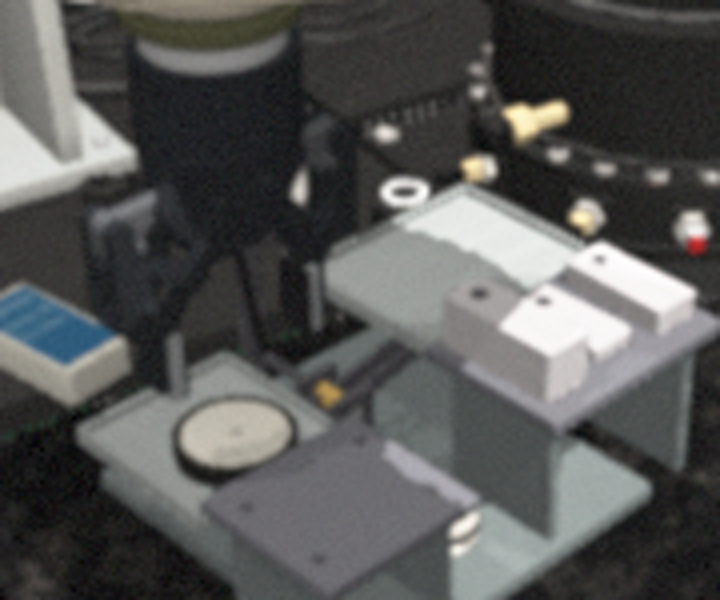

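```bash
python3 - <<'E'
from h import *
for z in(113,120,126):print(z,[((proj("scene",fromb(29+dx,79+37,z))-[150,140])*4).round() for dx in(-11,11)])
E
```

```text
113 [array([187., 416.]), array([158., 396.])]
120 [array([186., 404.]), array([157., 384.])]
126 [array([185., 393.]), array([156., 373.])]
```

Emit:
move_arm([
  [0.5,-0.5,15,0],
  [0.5,-0.5,28,0],
  [0.5,-0.5,34,0],
  [0.5,-0.5,38,0],
  [0.5,-0.5,38,0],
])

```text
time_s: 10.4
position: [0.5331, 0.3769, 0.0767]
tool_rot: [[0.983, 0.183, -0.0], [0.183, -0.983, -0.0], [-0.0, 0.0, -1.0]]
ft_force: [-0.0, -0.2, 0.6]
grip_width: 0.072
```

```bash
python3 - <<'E'
from h import *
state(); big("scene","pics/s8.png",(150,140,330,290),4);
print(shift((30,80,75)))
E
```

```text
10.4 bal [30.7071 80.1504] z 76.70534430984718 yaw err -0.0007420729706617557 F [-0.0053 -0.169   0.5652] w 0.07198516406472884
(array([-0.9,  0.2,  2.1]), np.float64(-0.0008))
```

View pics/s8.png

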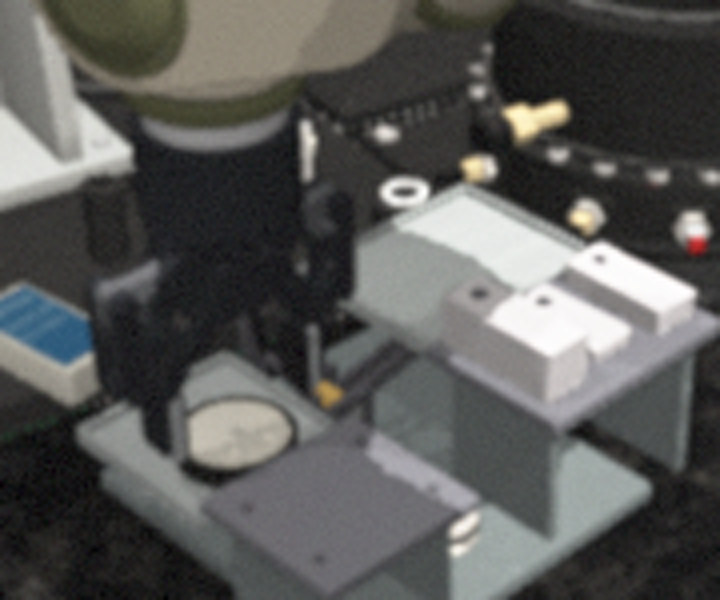

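Emit:
move_arm([
  [-1,0,4,0],
  [-1,0,8,0],
  [-1,0,9,0],
  [-1,0,9,0],
])

```text
time_s: 10.85
position: [0.5321, 0.3767, 0.0676]
tool_rot: [[0.983, 0.183, -0.0], [0.183, -0.983, -0.0], [-0.0, 0.0, -1.0]]
ft_force: [0.1, 0.3, 0.3]
grip_width: 0.0727
```

Emit:
move_arm([
  [0,0,0,0],
  [0,0,0,0],
  [0,0,0,0],
], grip=0.32)

```text
time_s: 11.15
position: [0.5322, 0.3769, 0.0683]
tool_rot: [[0.983, 0.183, 0.001], [0.183, -0.983, 0.0], [0.001, -0.0, -1.0]]
ft_force: [-1.6, -0.7, 3.0]
grip_width: 0.0596
```

```bash
python3 - <<'E'
from h import *
state(); big("scene","pics/s9.png",(150,140,330,290),4);big("top","pics/t9.png",(155,135,315,265),5)
E
```

```text
11.15 bal [29.8626 80.2546] z 68.26017604154954 yaw err -0.0006805485472427264 F [-1.5877 -0.67    3.0087] w 0.05958274895231787
```

View pics/s9.png

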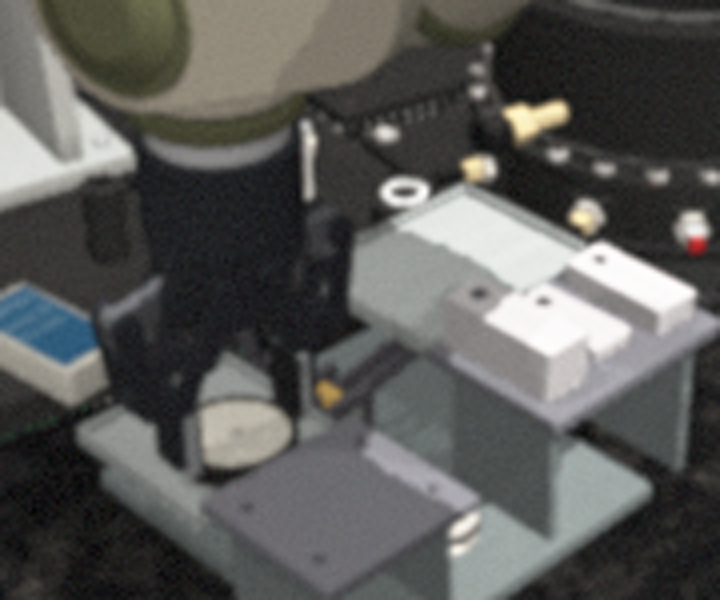

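Emit:
move_arm([
  [2,0,0,0],
  [4,0,0,0],
  [6,0,0,0],
  [8,0,0,0],
  [10,0,0,0],
  [12,0,0,0],
  [14,0,0,0],
  [14,0,0,0],
])

```text
time_s: 12.05
position: [0.5459, 0.3795, 0.0682]
tool_rot: [[0.983, 0.183, -0.0], [0.183, -0.983, 0.0], [-0.0, -0.0, -1.0]]
ft_force: [-2.2, -0.0, 5.5]
grip_width: 0.0596
```

Emit:
move_arm([
  [0,0,0,0],
  [0,0,0,0],
  [0,0,0,0],
], grip=0.15)

```text
time_s: 12.35
position: [0.5459, 0.3793, 0.0675]
tool_rot: [[0.983, 0.183, -0.0], [0.183, -0.983, -0.0], [-0.0, 0.0, -1.0]]
ft_force: [1.2, 0.1, -0.1]
grip_width: 0.0725
```

```bash
python3 - <<'E'
from h import *
state(); big("scene","pics/s10.png",(150,140,330,290),4)
E
```

```text
12.35 bal [43.7622 80.1011] z 67.48817453739566 yaw err -0.0007317450060271569 F [ 1.193   0.0549 -0.1217] w 0.07248008692205953
```

View pics/s10.png

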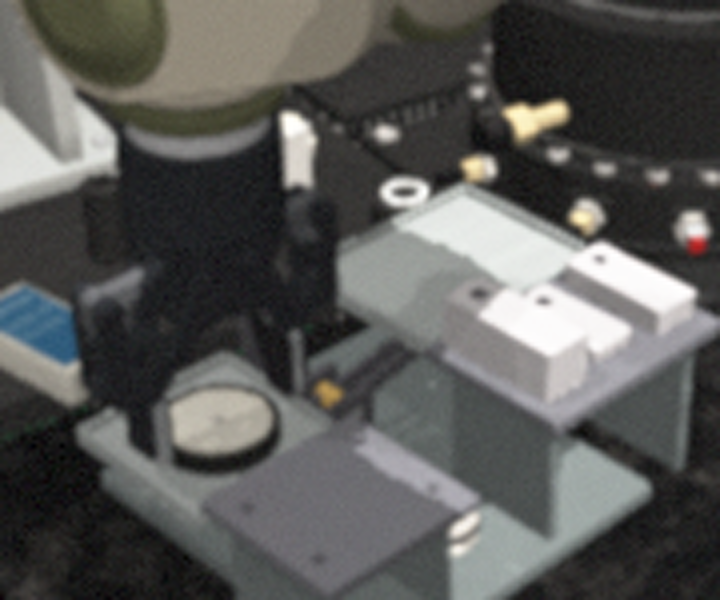

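The cap slid forward and lies flat, now clear of the ledge. Next I retract and go behind the large weight.

Emit:
move_arm([
  [0,0,-20,0],
  [0,0,-60,0],
  [0,0,-100,0],
  [-45,5,-112,0],
  [-90,10,-112,0],
  [-125,40,-112,0],
  [-146,80,-112,0],
  [-146,117.5,-112,0],
  [-146,117.5,-112,0],
  [-146,117.5,-80,0],
  [-146,117.5,-50,0],
  [-146,117.5,-36,0],
  [-146,117.5,-32,0],
  [-146,117.5,-32,0],
], grip=1)

```text
time_s: 13.8
position: [0.424, 0.2375, 0.0997]
tool_rot: [[0.983, 0.183, -0.0], [0.183, -0.983, -0.0], [-0.0, -0.0, -1.0]]
ft_force: [0.8, -0.2, -0.8]
grip_width: -0.0001
```

```bash
python3 - <<'E'
from h import *
state(); big("scene","pics/s11.png",(160,140,340,290),4);big("top","pics/t11.png",(155,135,315,265),5)
print(shift((-102,-37.5,99.5)))
E
```

```text
13.8 bal [-102.1469  -36.9204] z 99.74265381602918 yaw err -0.0005022938938052668 F [ 0.8095 -0.1845 -0.7525] w -6.378167060539853e-05
(array([-0.2,  0.6,  1.1]), np.float64(-0.0004))
```

View pics/s11.png

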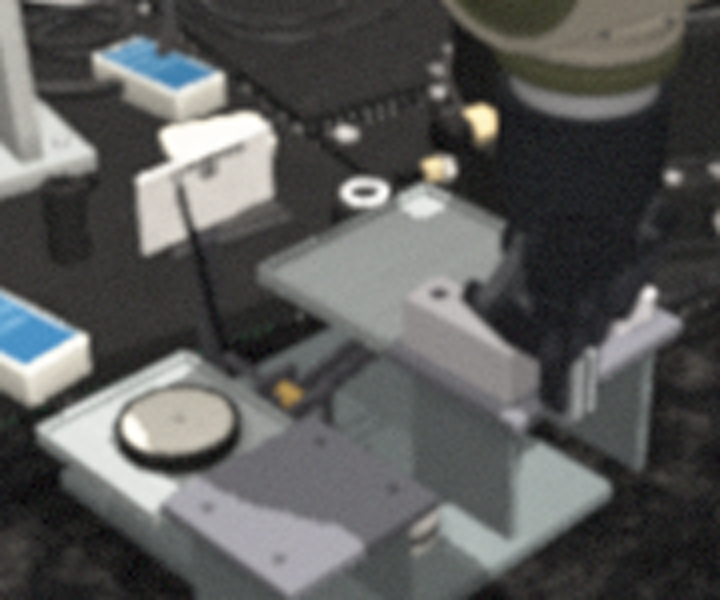

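View pics/t11.png

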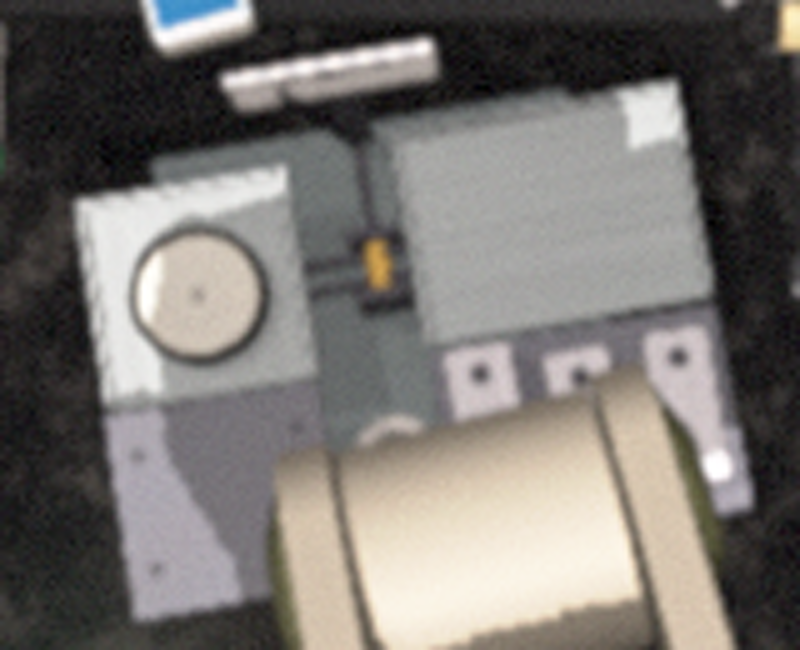

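Emit:
move_arm([
  [6,0.6,0.5,0],
  [13,0.6,0.5,0],
  [19,0.6,0.5,0],
  [25,0.6,0.5,0],
  [31,0.6,0.5,0],
  [37,0.6,0.5,0],
  [43,0.6,0.5,0],
  [49,0.6,0.5,0],
  [54,0.6,0.5,0],
  [59,0.6,0.5,0],
  [63,0.6,0.5,0],
  [67,0.6,0.5,0],
  [71,0.6,0.5,0],
  [75,0.6,0.5,0],
  [79,0.6,0.5,0],
  [83,0.6,0.5,0],
  [87,0.6,0.5,0],
  [90,0.6,0.5,0],
  [90,0.6,0.5,0],
])

```text
time_s: 15.8
position: [0.5129, 0.253, 0.0993]
tool_rot: [[0.983, 0.183, 0.0], [0.183, -0.983, 0.0], [0.001, -0.0, -1.0]]
ft_force: [0.4, 0.4, 0.5]
grip_width: -0.0
```

```bash
python3 - <<'E'
from h import *
state(); big("scene","pics/s12.png",(160,140,340,290),4);big("top","pics/t12.png",(155,135,315,265),5)
E
```

```text
15.8 bal [-11.8584 -37.9194] z 99.33447528838629 yaw err -0.0007878247116033521 F [0.4232 0.4038 0.5155] w -1.0078706925511431e-05
```

View pics/s12.png

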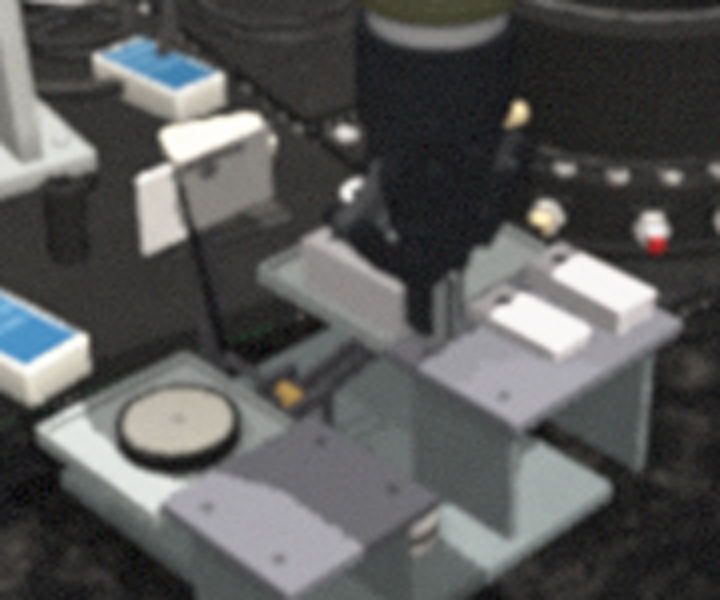

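View pics/t12.png

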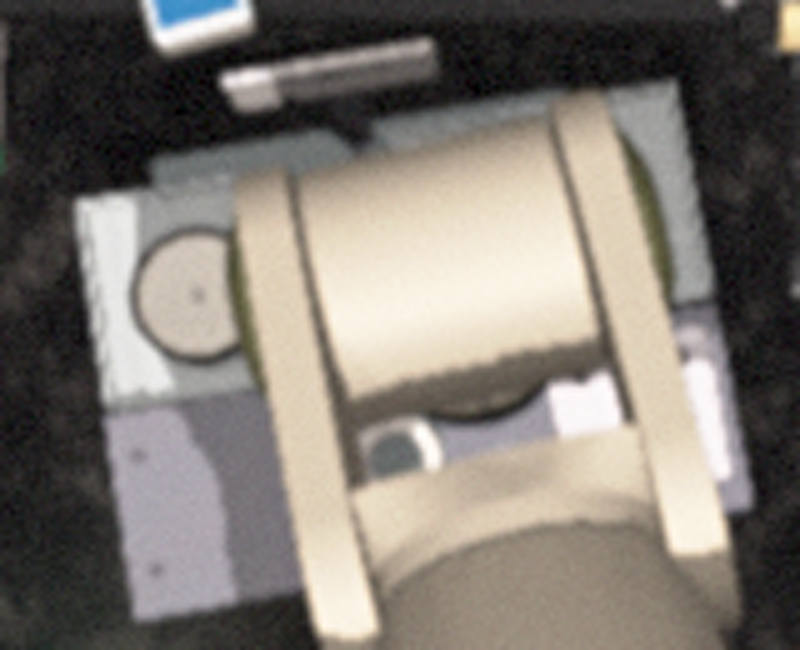

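Emit:
move_arm([
  [3,-0.4,0,0],
  [6,-0.4,0,0],
  [9,-0.4,0,0],
  [12,-0.4,0,0],
  [14,-0.4,0,0],
  [14,-0.4,0,0],
  [5,-0.4,0,0],
  [-10,-0.4,0,0],
  [-10,-0.4,-30,0],
  [-60,-0.4,-70,0],
  [-100,-0.4,-70,0],
  [-100,20,-70,0],
  [-100,41,-70,0],
  [-100,41,-70,0],
  [-100,41,-70,0],
])

```text
time_s: 17.4
position: [0.4213, 0.1945, 0.1694]
tool_rot: [[0.983, 0.182, 0.0], [0.182, -0.983, 0.0], [0.0, -0.0, -1.0]]
ft_force: [0.6, -0.1, 0.1]
grip_width: -0.0001
```

```bash
python3 - <<'E'
from h import *
state(); big("scene","pics/s13.png",(160,140,340,290),4);big("top","pics/t13.png",(155,135,315,265),5)
big("scene","pics/n13.png",(185,165,245,240),8)
E
```

```text
17.4 bal [-112.6768  -78.6762] z 169.42826886037543 yaw err -0.0016337078228852164 F [ 0.5507 -0.0793  0.1406] w -0.00011069392842941074
```

View pics/s13.png

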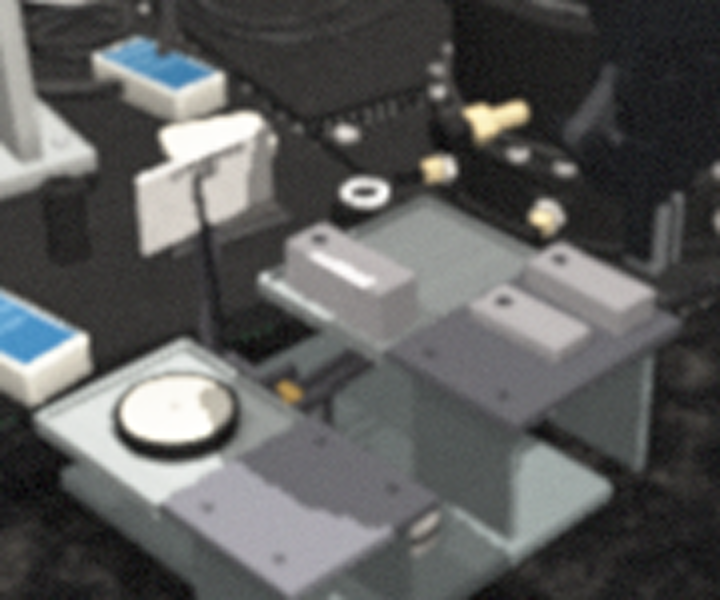

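View pics/t13.png

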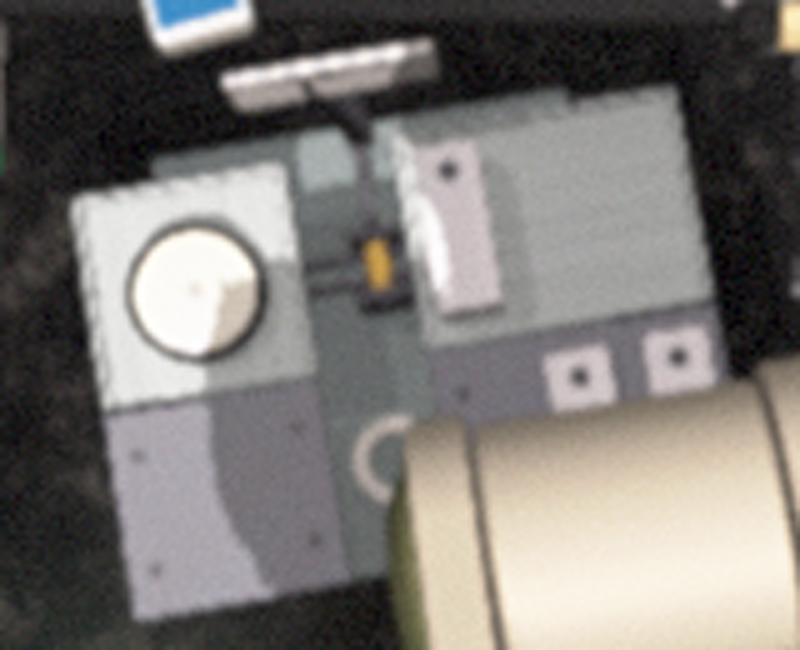

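View pics/n13.png

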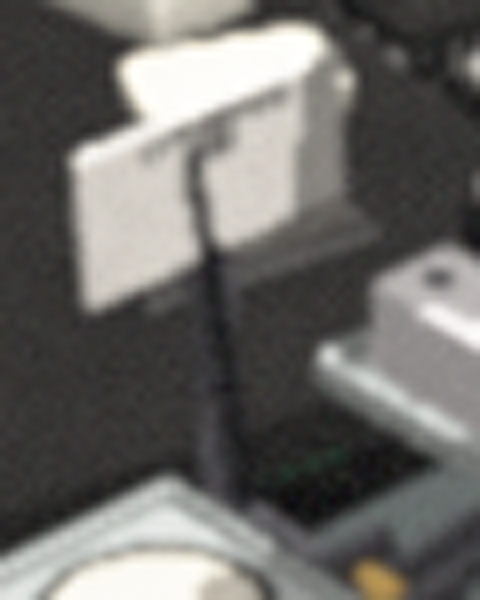

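```bash
python3 - <<'E'
from h import *
for a in (0,.05,.08,.1,.13,.16,.1875):
    y,z=119*np.sin(a),45+119*np.cos(a); p=proj("scene",fromb(108,y,z)); q=proj("top",fromb(108,y,z))
    # needle x at image row 215 (lower) too
    print(a,p,q)
a=cv2.imread("pics/s1.png");b=cv2.imread("pics/s11.png");
im13=cv2.imread("pics/s13.png")
A=a[20:150,120:290];Bc=b[100:230,120:290];C=im13[100:230,120:290]
cv2.imwrite("pics/cmp.png",np.vstack([cv2.resize(np.hstack([A,C,Bc]),None,fx=1.5,fy=1.5)]))
# level reference pivot & small tests
E
```

```text
0 [213.1195 180.9806] [221.6665 150.3055]
0.05 [210.8438 182.0412] [218.7922 150.811 ]
0.08 [209.4768 182.7416] [217.0782 151.131 ]
0.1 [208.5657 183.235 ] [215.9413 151.351 ]
0.13 [207.2005 184.0142] [214.2459 151.6908]
0.16 [205.8385 184.84  ] [212.5646 152.0418]
0.1875 [204.5941 185.6374] [211.0374 152.3732]
```

View pics/cmp.png

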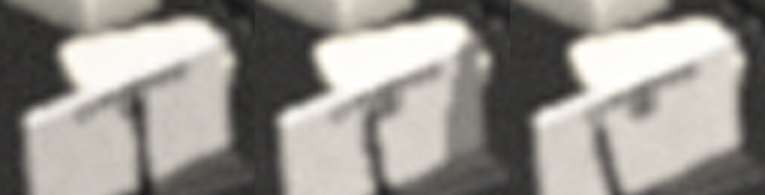

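```bash
python3 - <<'E'
from h import *
def full(files,box,k):
    im=cv2.imread(files).astype(float).mean(2); return im
avg=np.mean([env.get_image("scene").astype(float).mean(2) for _ in range(8)],0)
np.save("avg13.npy",avg)
def down(f,k): 
    im=cv2.imread(f).astype(np.float32).mean(2); return im[k//2::k,k//2::k] if k%2 else cv2.resize(im,None,fx=1/k,fy=1/k,interpolation=cv2.INTER_AREA)
pics={'level':(down("pics/s1.png",4),160,160),'stop':(down("pics/s11.png",4),160,140),'s12stop':(down("pics/s12.png",4),160,140),'now':(avg,0,0),'s13':(down("pics/s13.png",4),160,140)}
def line(a,row):
    # column of needle at image row under lean a
    hs=np.linspace(60,119,60); P=np.array([proj("scene",fromb(108,h*np.sin(a),45+h*np.cos(a))) for h in hs])
    return np.interp(row,P[::-1,1],P[::-1,0])
rows=range(188,196)
for n,(im,x0,y0) in pics.items():
    cs=[]
    for r in rows:
        L=im[r-y0,200-x0:222-x0]; cols=np.arange(200,222)
        i=np.argmin(L); s=slice(max(0,i-3),i+4); w=np.clip(np.percentile(L[s],85)-L[s],0,None); cs.append((w*cols[s]).sum()/w.sum())
    a=[np.interp(-c,[-line(x,r) for x in np.linspace(-.1,.25,36)],np.linspace(-.1,.25,36)) for c,r in zip(cs,rows)]
    print(n,np.round(cs,2),np.round(a,3),np.median(a))
E
```

```text
Traceback (most recent call last):
  File "h.py", line 7, in proj
    f,cx,cy,E=cal(n); p=E[:3,:3]@np.asarray(P,float)+E[:3,3]
              ~~~^^^
  File "h.py", line 5, in cal
    c=env.get_calibration(n); f=210/np.tan(np.radians(c['fovy']/2)); return f,c['cx'],c['cy'],np.array(c['extrinsics'])
ValueError: time passes only in moves, steps and waits
```

Calibration calls seem to be limited, so I'll cache the calibration.

```bash
cat >n.py <<'E'
from h import *
import h,os,pickle
if not os.path.exists("cal.pkl"): pickle.dump({n:cal(n) for n in("scene","top")},open("cal.pkl","wb"))
C=pickle.load(open("cal.pkl","rb")); h.cal=lambda n:C[n]
def down(f,k): 
    im=cv2.imread(f).astype(np.float32).mean(2); return cv2.resize(im,None,fx=1/k,fy=1/k,interpolation=cv2.INTER_AREA)
xs=np.linspace(-.2,.25,46); hs=np.linspace(60,119,60)
LN=[np.array([h.proj("scene",fromb(108,q*np.sin(a),45+q*np.cos(a))) for q in hs]) for a in xs]
rows=range(188,196)
def meas(im,x0,y0):
    cs=[];a=[]
    for r in rows:
        cols=np.arange(198,226); L=im[r-y0,198-x0:226-x0]
        i=np.argmin(L); s=slice(max(0,i-3),i+4); w=np.clip(np.percentile(L[s],85)-L[s],0,None); c=(w*cols[s]).sum()/w.sum(); cs.append(c)
        l=np.array([np.interp(r,P[::-1,1],P[::-1,0]) for P in LN]); a.append(np.interp(-c,-l,xs))
    return np.round(cs,2),np.round(a,3),np.median(a)
E
python3 - <<'E'
from n import *
print("level",*meas(down("pics/s1.png",4),160,160))
print("stop",*meas(down("pics/s11.png",4),160,140))
print("stop12",*meas(down("pics/s12.png",4),160,140))
print("now",*meas(np.load("avg13.npy"),0,0))
print("s13",*meas(down("pics/s13.png",4),160,140))
E
```

```text
level [213.08 213.2  213.27 213.36 223.89 224.4  214.23 214.68] [ 0.012  0.011  0.011  0.01  -0.2   -0.2   -0.009 -0.021] 0.0004820199237633863
stop [204.76 204.9  205.1  205.34 224.27 224.52 224.1  223.67] [ 0.197  0.199  0.201  0.202 -0.2   -0.2   -0.2   -0.2  ] -0.001659889114855928
stop12 [205.78 205.83 205.91 206.18 206.48 220.88 220.87 221.19] [ 0.176  0.18   0.184  0.184  0.183 -0.2   -0.2   -0.2  ] 0.1783817750073665
now [208.9  209.08 209.33 224.14 224.05 224.59 224.49 223.38] [ 0.11   0.11   0.108 -0.2   -0.2   -0.2   -0.2   -0.2  ] -0.2
s13 [208.89 209.08 209.31 224.1  224.36 224.76 224.46 223.15] [ 0.11   0.11   0.109 -0.2   -0.2   -0.2   -0.2   -0.2  ] -0.2
```

The needle leans about 0.08–0.10 rad with the large weight on, which leaves roughly 58–74 g still to balance. The medium weight (80 g) fits, since it works for 52–108 g. I'll push that one.

Emit:
move_arm([
  [0,20,0,0],
  [5,41.5,0,0],
  [9,41.5,0,0],
  [9,41.5,30,0],
  [9,41.5,55,0],
  [9,41.5,67,0],
  [9,41.5,70,0],
  [9,41.5,70,0],
])

```text
time_s: 18.75
position: [0.4381, 0.1556, 0.0993]
tool_rot: [[0.983, 0.183, -0.0], [0.183, -0.983, 0.0], [-0.0, -0.0, -1.0]]
ft_force: [0.1, 0.4, 0.6]
grip_width: -0.0001
```

```bash
python3 - <<'E'
from n import *
state(); big("scene","pics/s14.png",(200,140,380,290),4)
im=env.get_image("scene").astype(float).mean(2)[...]; print(meas(im,0,0))
print(shift((-104,-120.5,99.5)))
E
```

```text
18.75 bal [-103.3029 -119.9606] z 99.32924257044158 yaw err -0.00043238449779206545 F [0.0597 0.365  0.5852] w -0.00011668999541236268
(array([208.87, 209.07, 209.33, 209.57, 224.26, 224.7 , 224.08, 222.11]), array([ 0.111,  0.11 ,  0.108,  0.107, -0.2  , -0.2  , -0.2  , -0.2  ]), np.float64(-0.04671849024903804))
(array([-1.1,  0.4,  0.5]), np.float64(-0.0005))
```

View pics/s14.png

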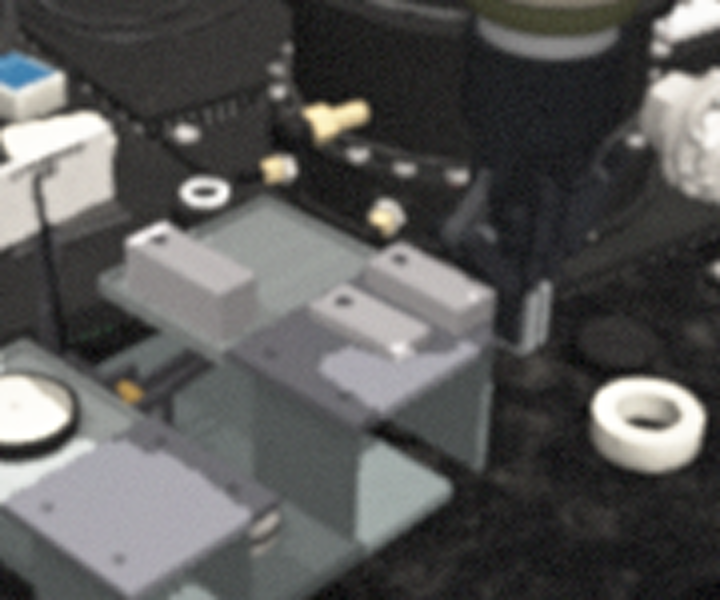

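Emit:
move_arm([
  [6,0.4,0,0],
  [12,0.4,0,0],
  [18,0.4,0,0],
  [24,0.4,0,0],
  [30,0.4,0,0],
  [36,0.4,0,0],
  [42,0.4,0,0],
  [48,0.4,0,0],
  [53,0.4,0,0],
  [58,0.4,0,0],
  [62,0.4,0,0],
  [66,0.4,0,0],
  [70,0.4,0,0],
  [74,0.4,0,0],
  [78,0.4,0,0],
  [82,0.4,0,0],
  [86,0.4,0,0],
  [90,0.4,0,0],
])

```text
time_s: 20.65
position: [0.5269, 0.1714, 0.0993]
tool_rot: [[0.983, 0.183, -0.0], [0.183, -0.983, -0.0], [-0.0, -0.0, -1.0]]
ft_force: [0.1, 0.2, -0.6]
grip_width: -0.0003
```

```bash
python3 - <<'E'
from n import *
state(); big("scene","pics/s15.png",(180,140,360,290),4)
E
```

```text
20.65 bal [ -13.0703 -120.7897] z 99.29937773104628 yaw err -0.0006822832289538061 F [ 0.1058  0.2171 -0.585 ] w -0.0003257376441046179
```

View pics/s15.png

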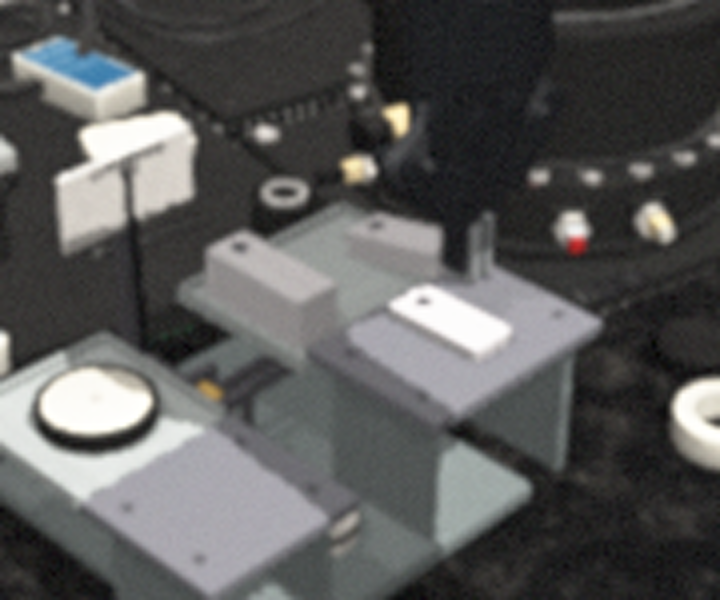

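Emit:
move_arm([
  [3,0,0,0],
  [6,0,0,0],
  [9,0,0,0],
  [12,0,0,0],
  [15,0,0,0],
  [15,0,0,0],
  [5,0,0,0],
  [-15,0,0,0],
  [-15,0,-40,0],
  [-60,0,-80,0],
  [-100,0,-80,0],
  [-120,30,-80,0],
  [-120,30,-80,0],
  [-120,30,-80,0],
  [-120,30,-80,0],
  [-120,30,-80,0],
  [-120,30,-80,0],
  [-120,30,-80,0],
])

```text
time_s: 22.5
position: [0.4142, 0.1202, 0.1791]
tool_rot: [[0.983, 0.183, -0.0], [0.183, -0.983, 0.0], [-0.0, -0.0, -1.0]]
ft_force: [0.4, -0.7, 0.0]
grip_width: -0.0001
```

```bash
python3 - <<'E'
from n import *
state(); big("scene","pics/s16.png",(180,140,360,290),4);big("top","pics/t16.png",(155,135,315,265),5)
big("scene","pics/n16.png",(185,165,245,240),8)
print(meas(env.get_image("scene").astype(float).mean(2),0,0))
E
```

```text
22.5 bal [-133.2167 -150.4399] z 179.09403395487797 yaw err -0.00017621835147582643 F [ 0.4267 -0.6558  0.0364] w -0.0001461695547953339
(array([213.65, 213.68, 213.69, 213.84, 224.3 , 214.1 , 214.58, 214.82]), array([-0.002, -0.002, -0.   , -0.003, -0.2  , -0.007, -0.02 , -0.026]), np.float64(-0.004941661571031973))
```

View pics/s16.png

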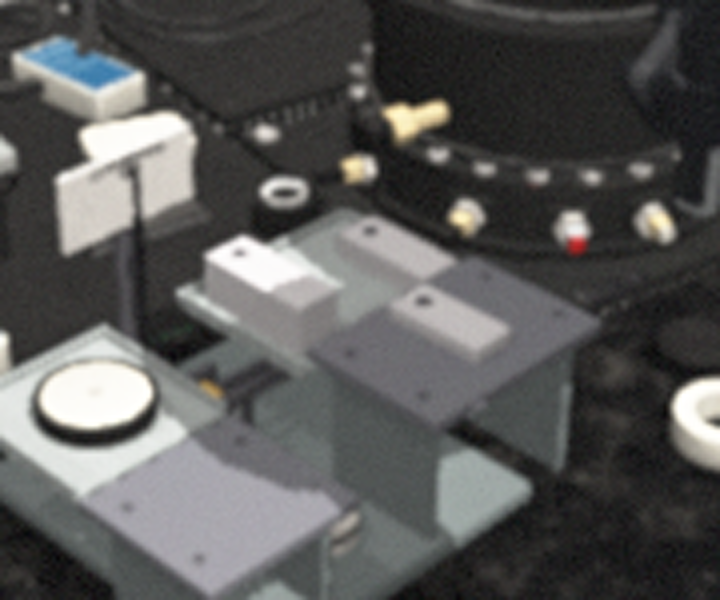

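View pics/t16.png

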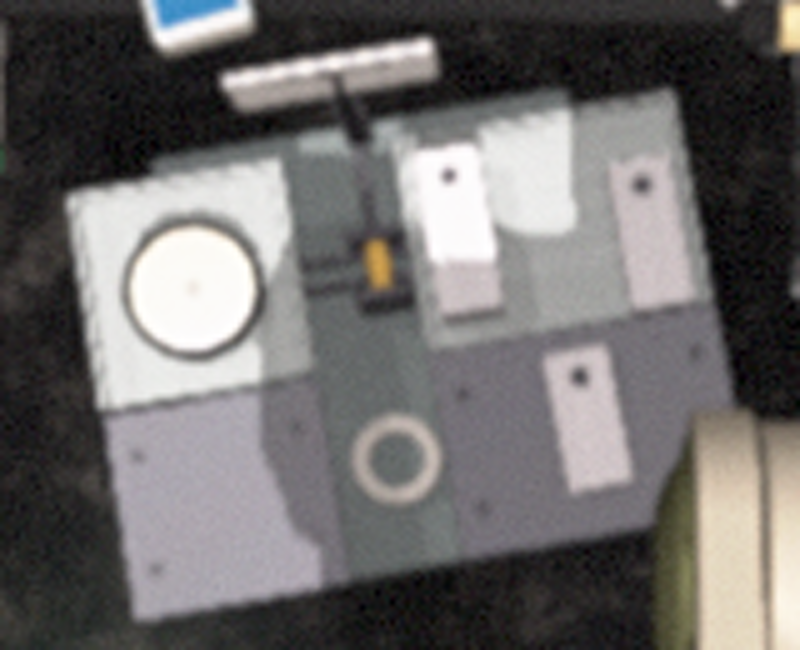

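View pics/n16.png

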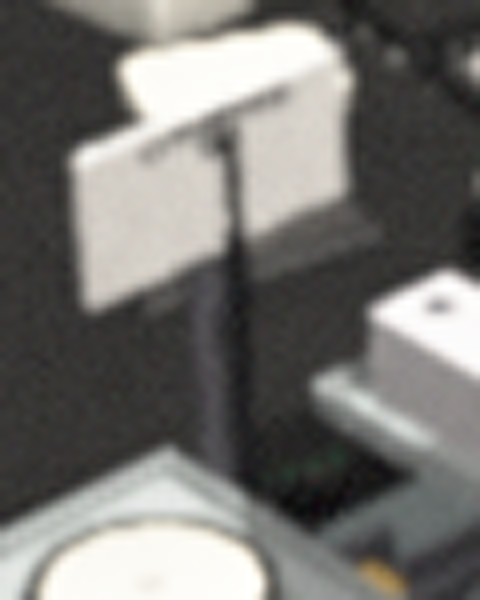

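```bash
python3 - <<'E'
from n import *
from fit import px
for n,p,z in(("cap",(194,286),.093),("large",(461,229),.111),("medium",(652,232),.097),("small",(588,420),.105),("small back",(602,490),.105),("medium back",(661,307),.097),("large back",(472,312),.111)):
    print(n,tob(h.unp("top",*px(p,5,155,135),z)))
im=env.get_image("scene").astype(float).mean(2); print(meas(im,0,0)); state()
big("scene","pics/p17.png",(220,175,320,250),8)
E
```

```text
cap [46.4831 79.2459]
large [ 47.8562 -39.1877]
medium [  34.9676 -120.3783]
small [-41.8387 -78.5818]
small back [-72.2954 -79.2516]
medium back [   1.8768 -118.385 ]
large back [ 11.6486 -37.8102]
(array([213.68, 213.65, 213.66, 224.3 , 224.29, 224.41, 214.58, 214.82]), array([-0.003, -0.001,  0.   , -0.2  , -0.2  , -0.2  , -0.02 , -0.026]), np.float64(-0.022644581108544053))
22.75 bal [-133.3846 -150.6451] z 179.2821041043186 yaw err -0.0006043450411388207 F [ 0.6582 -0.5299 -0.3881] w 0.00016655711706679865
```

View pics/p17.png

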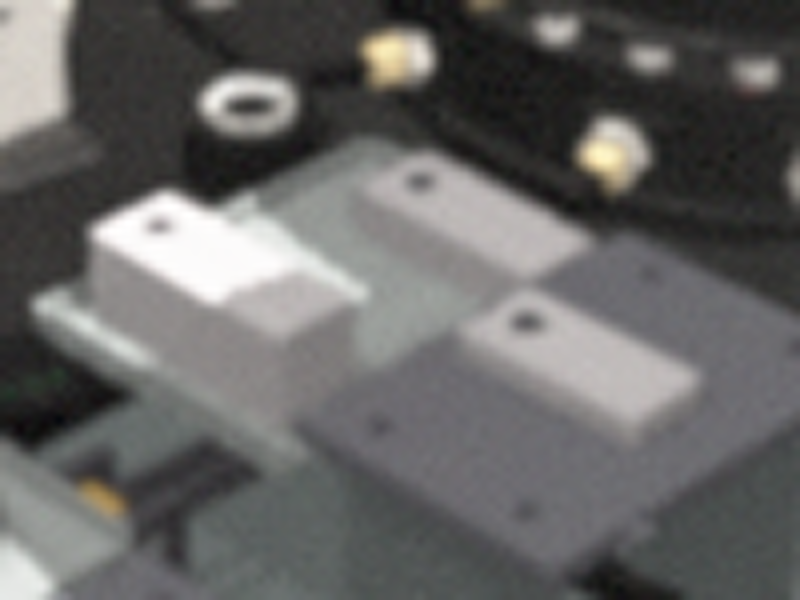

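```bash
python3 -c "
from rig import env
print(env.close_job(), env.observe()['time_s'])"
```

```text
the job is handed in; nothing more can be done
the job is handed in; nothing more can be done
```

The job is handed in at about 23 s of the 64 s allowed. The cap and two weights are on their pans, and by my measurement the needle rests between the long marks. `close_job` gave no verdict.

- **Cap:** I pushed it off its ledge, but it first came to rest right at the 31 mm limit, with readings from 29 to 35 mm. I then held its sides lightly and slid it about 14 mm further without lifting it. The last picture puts its centre at x = 46 mm, y = 79 mm, lying flat.
- **Weights:** I slid the large one on first, and the needle then leaned about 0.10 rad, so roughly 73 g was still missing. My rough first reading of the same lean was 0.078 rad (58 g). The medium weight fits either value, so I pushed that one on and left the small one on its ledge.
- **Last checks:**
    - The needle is at about -0.013 rad (limit ±0.0375), and the same in two pictures about 0.1 s apart.
    - The large weight (x = 48 mm) and the medium weight (x = 35 mm) look flat on their pan. The medium's back edge is only about 2 mm past the ledge.
    - The arm is clear of everything.
    - I kept clear of the tape roll and the black cap and never touched them, but did not re-measure their positions at the end.
- **Disagreements:** The needle fit failed on the lower picture rows because of shadows, so its overall figure was not usable. I relied on the upper rows, corrected against the pictures with the beam level and at its stop. A second reading of the stop came out about 0.02 rad lower than the first.

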